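Carry a lopsided lab clamp level to its rest

TASK

Put the counterweighted lab clamp away on its two-saddle rest, either way round: boss head lying in one saddle, jaw in the other, between the lips. The clamp is lopsided, as its ballast sits somewhere unseen inside the tube: find where along the tube it balances with small trial lifts close to the bench (not more than about 3 cm), shift your grip until it hangs level, and only then lift it high and carry it over, always level. Set it down gently, let go, and do not disturb the other things on the bench.

Things in the scene. Friction and masses are not known exactly. Their poses are not given: they have to be found in the camera images.
- clamp: counterweighted lab clamp lying on the bench, 220 x 44 mm, 44 mm high: bare polished steel tube, 30 mm diameter, with a square grey boss head at one end and a two-finger aluminium jaw at the other. Origin on the underside below the clamp's middle; x along the tube towards the boss head, z up. The heads fill x = +74 to +110 and -110 to -66 mm; the tube is free between them
- tube_mid (a point): middle of the clamp on the tube's axis, 22 mm above its underside. About 0.75 to 1 kg, mostly a ballast slug locked unseen inside the tube: the balance point lies anywhere on the tube from 55 mm to the jaw's side to 58 mm to the boss head's side of here. The tube is slippery (friction about 0.17): grip with 40 to 60 N; gripped off balance it swings between the pads, heavy end down
- boss_end (a point): centre of the boss head (block 36 mm long, 44 x 44 mm, small black screw knob on top up to 58 mm above the underside), on the tube's axis 92 mm from the clamp's middle
- jaw_end (a point): centre of the jaw (two upright plates, 44 mm long, 44 mm high, 44 mm over both), on the tube's axis 88 mm from the clamp's middle
- rest: fixed rest: grey base plate 256 x 80 x 8 mm with a white saddle at each end. Origin on the underside in the middle; x along its length, z up. The seats (dark pads) are 45 mm above the bench, from 74 to 118 mm either side of the middle; lips 14 mm high leave a channel 64 mm wide (y) and 236 mm long (x). Between x = -74 and +74 mm only the base plate lies below: room for fingers
- seat (a point): middle of the rest at the height of the seats. A clamp lying home has its origin here, within 8 mm lengthwise and 10 mm sideways, its x axis along the rest's x axis either way round
- bottle: bystander: white square-shouldered bottle 56 x 55 x 44 mm, origin under its centre
- timer: bystander: lab timer 62 x 66 x 18 mm, origin under its centre
- hdpe_bottle: bystander: round white plastic bottle, 77 mm wide, 63 mm high, origin under its centre
- tape_roll: bystander: roll of lab tape, 61 mm across, 25 mm high, origin under its centre

How it is judged:
By the outcome, as a careful person would: the job done as asked, in the order asked, and still so for the second after the job is handed in, with the robot touching nothing.
It also fails if it takes over 72 s, if anything falls off the work surface, if the arm or the gripper's body presses on something with over 40 N, if the wrist force passes 120 N, or if a joint passes its speed limit or range.

ROBOT

A 6-joint arm with a two-finger parallel gripper is mounted at the origin on a cart in front of the work surface, level with it; the furniture and walls round the work are solid. World frame = base frame: x ahead of the robot, y to its left, z up, the work surface at z = 0. Lengths are in m, angles in degrees, forces in N, time in s.
With the tool pointing down it reaches from about 0.3 to 0.75 m from the base axis. Payload 8.5 kg.
Tool frame: the origin (TCP) lies midway between the tips of the shut fingers; the grasp point (between the pads) lies 19 mm behind it; z points along the fingers, y is the line along which they close (so a half turn about z gives the same grasp; the last joint's range is limited). The gripper opens to 85 mm and grips with 20 to 120 N. Pads are 22 mm wide; open, the fingers measure 114 mm over their backs; the gripper's body (76 mm by 85 mm) begins 54 mm behind the grasp point. The pads swing forward as they close: fully open they stand 13 mm farther back than shut.
Start: joints at [-88.768, 21.807, 74.336, -0, 83.858, -12.336], TCP at [0.129, -0.535, 0.207] pointing down, gripper open.
Joint ranges: [-178.18, 178.18], [-50.72, 133.34], [12.68, 142.11], [-81.47, 261.47], [9.98, 163.14], [-165.26, 165.26]. Speed limits (degrees/s): [136.94, 136.94, 180, 180, 180, 180].

INTERFACE

Orientations are given as a 3x3 rotation matrix whose columns are the frame's x, y, z axes.
In Python, from rig import env, viewer, recognise, pinpoint gives the robot as it stands.
- The arm moves only by the tool move_arm, never from a script. Its argument "plan" is text: rows parted by semicolons, each of 7 numbers parted by spaces: the shift along the tool's x, y, z in m, then the turn, a rotation vector about the tool's x, y, z in rad, then the finger opening in m, from 0 to 0.0854. A call has 1 to 12 rows; each row shifts and turns the commanded pose from where the row before left it, along the tool's axes as they then stand; what a row does not reach is not made up. A row lasts 1/8 s, in which the tool goes at most 62.5 mm and 10.7 degrees, less where a joint would pass 70% of its speed; a pose out of reach is approached as far as the arm can. A call is refused whole if a number of a shift passes 0.0625 or a number of a turn 0.188, either way. A call with a gripper value outside its range is refused whole. The fingers move at their own pace and stop on an object; "grip_force" is the grip in N (left out, the last holds). Time passes only in rows, so rows that do not move let the fingers close. It gives the time, the measured TCP pose, the force, the opening and the grip force at its end, in the units of the state.
- env.observe(): the state, without advancing time (a new reading comes with each control period).
- viewer.get_image(name): name is "scene" or "top" or "wrist"; returns (picture, depth): 420x560x3 uint8, red, green, blue; 420x560 float32, m along the optical axis (not along the pixel's ray), 0 where there is no reading.
- viewer.calibration(name): a dict with "fx", "fy", "cx", "cy" (pixels), "R" (3x3) and "t" (3): a world point X has camera coordinates R X + t. Camera axes: x right, y down, z forward; pixel columns grow to the right and rows downward; lengths in m; the calibration is good to about 2 mm. The wrist camera is an equidistant fisheye: a pixel r from the principal point sees the ray r / f radians off the axis. A picture is of the moment at which its call begins: read the wrist's pose just before it. calibration takes no time and is no camera call; for the wrist camera it gives the pose at the moment of the call.
- env.close_job(): hands the job in; it is judged then, once.
Trained networks look in the newest picture that a camera, given by its name, has taken for a name from the list of things; names that differ only in an ending like _2 or _b are one class to them, and where a whole thing is asked for, a point or a joint stands for the part that bears it (a point fixed in the world has none). Each returns a list of dicts, best first, with "conf" (0 to 1); they miss things now and then, are a little off and sometimes report something else, mostly with a low value. They report only what shows in the picture. A call takes as long as a camera call.
- recognise(camera, name): "extent" ([centre column, centre row, width, height] in pixels, round what is visible of it).
- pinpoint(camera, name): "pixel" ([column, row] in pixels: a listed point, or the origin of a listed thing).
The state is a dict: "time_s": time; "q": joint angles; "qvel": joint speeds; "joint_efforts": joint torques, N m; "position": TCP position; "tool_rot": TCP orientation; "ft_force": force on the tool from outside, world axes, zero at the start; "wrist_torque": the same for the moment, N m; "grip_width": finger opening in m; "gripper_force": force on a finger pad.
Only numpy, scipy, OpenCV 4.12 (cv2) and the standard library are available. Lean on these libraries where they do the work, as an engineer would, in place of code of your own. Each camera call takes 0.05 s, during which the arm holds its last target. There are 200 camera calls.

## Working session

There is one attempt and no reset: what is moved stays moved. The work goes in short steps, Python scripts to look and compute and a tool call to move; the robot and the scene stay as the last step left them, time stands still between calls to the robot, and variables do not carry over. Pictures are saved under pics/ and viewed, at most 10 in all, crops included, and the job is handed in when it is done.

Besides the shell and the picture viewer there is one more tool, called after "Emit:" in YAML: its name, and indented under it one key for each argument. move_arm: Moves the arm, as the interface text tells. Its arguments: {"type":"object","properties":{"plan":{"type":"string"},"grip_force":{"type":"number"}},"required":["plan"]}

```bash
mkdir -p pics; ls
cat > h.py <<'E'
import numpy as np, cv2
from rig import env, viewer, recognise, pinpoint
def ray(c,u,v):
    k=viewer.calibration(c); R=np.array(k['R']);t=np.array(k['t'])
    d=np.array([(u-k['cx'])/k['fx'],(v-k['cy'])/k['fy'],1.])
    return -R.T@t, R.T@d
def atz(c,u,v,z):
    o,d=ray(c,u,v); return o+d*(z-o[2])/d[2]
def save(c,n):
    im,dp=viewer.get_image(c); cv2.imwrite(f'pics/{n}.png',im[:,:,::-1]); return im,dp
E
python3 - <<'E'
from h import *
np.set_printoptions(precision=4,suppress=True)
im,dp=save('top','top1')
for n,z in [('tube_mid',.022),('boss_end',.022),('jaw_end',.022),('rest',0),('seat',.045),('bottle',0),('timer',0),('hdpe_bottle',0),('tape_roll',0)]:
    for r in pinpoint('top',n)[:2]: print(n,r['conf'],r['pixel'],atz('top',*r['pixel'],z))
save('scene','scene1')
s=env.observe(); print(s['position'],s['tool_rot'],s['ft_force'],s['time_s'])
E
```

```text
pics
tube_mid 0.77 [165.3, 200.3] [0.5659 0.1926 0.022 ]
boss_end 0.89 [164.5, 231.2] [0.4823 0.1906 0.022 ]
boss_end 0.65 [321.1, 222.2] [ 0.5147 -0.2304  0.022 ]
jaw_end 0.84 [166.3, 171.4] [0.6455 0.1938 0.022 ]
rest 0.95 [318.2, 223.1] [ 0.5141 -0.2253  0.    ]
rest 0.34 [164.8, 198.7] [0.5734 0.1995 0.    ]
seat 0.65 [318.2, 223.7] [ 0.5084 -0.2197  0.045 ]
bottle 0.74 [232.0, 276.1] [0.3654 0.0084 0.    ]
timer 0.77 [241.6, 151.4] [ 0.7122 -0.0081  0.    ]
timer 0.7 [167.7, 169.9] [0.6544 0.1955 0.    ]
hdpe_bottle 0.78 [314.7, 141.4] [ 0.7465 -0.2142  0.    ]
tape_roll 0.7 [383.5, 184.6] [ 0.6264 -0.4093  0.    ]
[ 0.129  -0.5346  0.2066] [[ 0.9721  0.2346  0.    ]
 [ 0.2346 -0.9721  0.    ]
 [ 0.     -0.     -1.    ]] [ 0.198   0.5757 -0.3723] 0.55
```

View pics/top1.png

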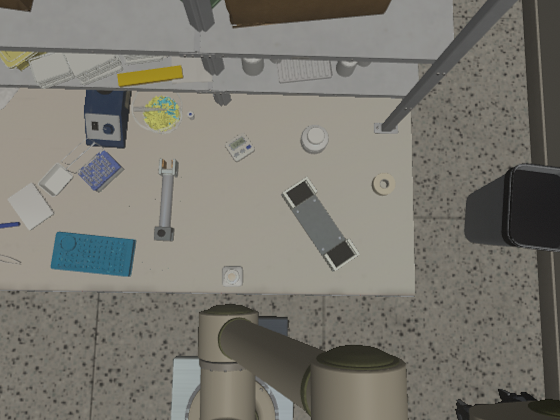

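View pics/scene1.png

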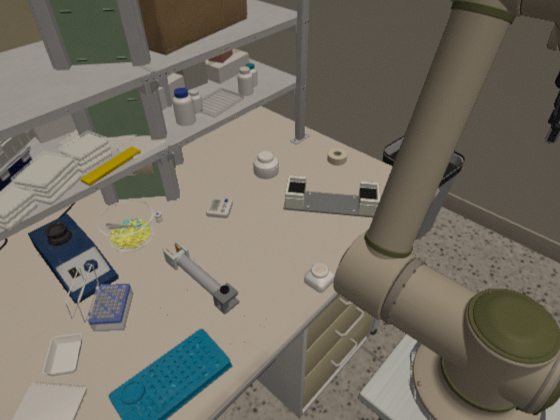

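The top view shows the clamp along roughly world x: boss at (164,233), jaw at (168,168). The rest is slanted, with pads at (299,192) and (341,254), and the path between them is mostly clear. Next I refine both poses from depth.

Run:
```python
from h import *
np.set_printoptions(precision=4,suppress=True)
im,dp=viewer.get_image('top'); k=viewer.calibration('top');R=np.array(k['R']);t=np.array(k['t'])
v,u=np.mgrid[0:420,0:560]
P=np.stack([(u-k['cx'])/k['fx']*dp,(v-k['cy'])/k['fy']*dp,dp],-1); W=(P-t)@R
def rect(x0,x1,y0,y1,z0,z1):
    m=(W[...,0]>x0)&(W[...,0]<x1)&(W[...,1]>y0)&(W[...,1]<y1)&(W[...,2]>z0)&(W[...,2]<z1)&(dp>0)
    p=W[m][:,:2].astype(np.float32); r=cv2.minAreaRect(p*1000); 
    print(len(p),r,p.mean(0),'zmax',W[m][:,2].max())
    return p
rect(.40,.72,.12,.26,.012,.08)
for z in [(.003,.09),(.035,.09)]: rect(.36,.68,-.36,-.08,*z)
print('cam',-R.T@t)
for n,b in dict(bottle=(.3,.43,-.05,.06),timer=(.65,.78,-.07,.05),hdpe=(.67,.82,-.28,-.15),tape=(.57,.69,-.46,-.36)).items(): print(n); rect(*b,.008,.1)
# bench height check & dark pads
m=(W[...,0]>.36)&(W[...,0]<.68)&(W[...,1]>-.36)&(W[...,1]<-.08)&(W[...,2]>.03)&(im.max(-1)<60)
n,l,st,c=cv2.connectedComponentsWithStats(m.astype(np.uint8))
for i in range(1,n):
    if st[i,4]>40: print(st[i],c[i],atz('top',*c[i],.045),W[l==i].mean(0))
g=cv2.resize(im[120:300,140:380,::-1],None,fx=3.3,fy=3.3,interpolation=2); cv2.imwrite('pics/crop.png',g)
print(W[200,200],W[240,260])
```

```text
1089 ((567.0615234375, 189.6781463623047), (45.841609954833984, 218.99273681640625), 88.98841857910156) [0.5633 0.1877] zmax 0.06303287612027487
3746 ((520.3234252929688, -220.2770538330078), (279.53216552734375, 319.30975341796875), 89.94306945800781) [ 0.5121 -0.2266] zmax 0.06473036117530091
1202 ((509.57110595703125, -224.54920959472656), (248.0452423095703, 80.68262481689453), 34.50105667114258) [ 0.5075 -0.2258] zmax 0.06473036117530091
cam [ 0.4099 -0.0798  1.1545]
bottle
426 ((366.5314025878906, 6.835689544677734), (52.72393798828125, 53.73221969604492), 0.9350236654281616) [0.3669 0.0058] zmax 0.049575961823161395
timer
515 ((722.0363159179688, -2.951030731201172), (62.146209716796875, 65.61360168457031), 34.972023010253906) [ 0.7208 -0.0033] zmax 0.022262920352925996
hdpe
649 ((745.18798828125, -208.78001403808594), (75.7345199584961, 74.26416778564453), 34.48394775390625) [ 0.7389 -0.2072] zmax 0.06778222427066893
tape
380 ((625.2254028320312, -403.72021484375), (60.1357421875, 60.261024475097656), 57.1625862121582) [ 0.624  -0.4025] zmax 0.03376689215472997
[287 182  26  23 315] [299.4063 193.1048] [ 0.5897 -0.1687  0.045 ] [ 0.5897 -0.1687  0.0455]
[328 241  26  26 338] [339.9675 253.5533] [ 0.4304 -0.2778  0.045 ] [ 0.4304 -0.2777  0.0457]
[0.5715 0.1025 0.002 ] [ 0.4644 -0.0653  0.0002]
```

View pics/crop.png

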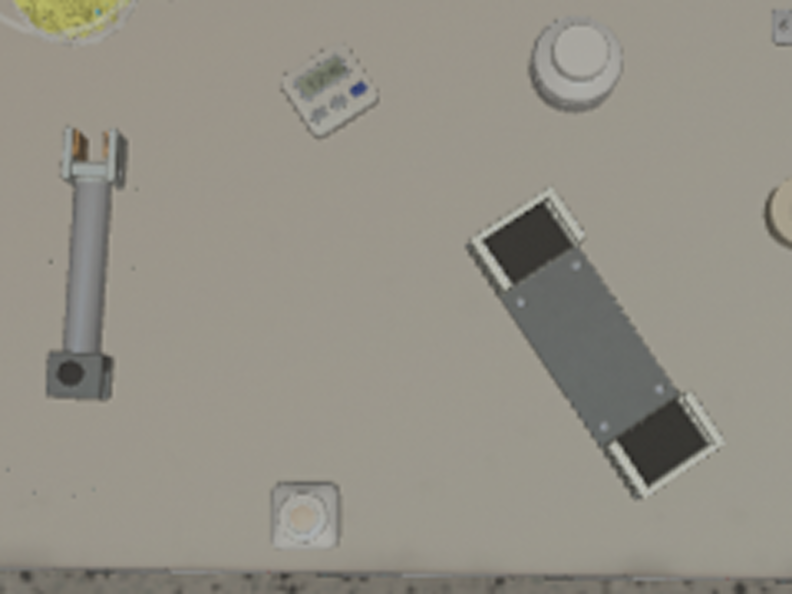

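```bash
cat >> h.py <<'E'
def cloud(c='top'):
    im,dp=viewer.get_image(c); k=viewer.calibration(c);R=np.array(k['R']);t=np.array(k['t'])
    v,u=np.mgrid[0:420,0:560]
    P=np.stack([(u-k['cx'])/k['fx']*dp,(v-k['cy'])/k['fy']*dp,dp],-1); return im,(P-t)@R
def tube(W,x0=.49,x1=.62,y0=.12,y1=.26,z0=.025,z1=.1):
    m=(W[...,0]>x0)&(W[...,0]<x1)&(W[...,1]>y0)&(W[...,1]<y1)&(W[...,2]>z0)&(W[...,2]<z1)
    return W[m]
def delta(pos,yaw):
    "shift in current tool axes, and turn about tool z, to reach pos (tool down, tool x at yaw deg)"
    s=env.observe(); T=np.array(s['tool_rot']); p=np.array(s['position'])
    c,n=np.cos(np.radians(yaw)),np.sin(np.radians(yaw))
    G=np.array([[c,n,0],[n,-c,0],[0,0,-1.]])
    return T.T@(np.array(pos)-p), cv2.Rodrigues(T.T@G)[0].ravel()
E
python3 - <<'E'
from h import *
im,W=cloud()
p=tube(W); a=np.polyfit(p[:,0],p[:,1],1); print(len(p),a,np.degrees(np.arctan(a[0])),np.polyval(a,.567), np.percentile(p[:,2],[10,50,90]))
for x in np.arange(.5,.62,.02):
    q=p[abs(p[:,0]-x)<.01]; print(x,q[:,1].min(),q[:,1].max(),q[:,2].max(), q[:,2].min())
E
```

```text
515 [-0.01806236  0.19851115] -1.0347843953861129 0.18826979750078077 [0.02827656 0.03393287 0.03824935]
0.5 0.17021440355355305 0.21061703888008582 0.04511053565165461 0.025727333122343175
0.52 0.17587124796788203 0.2027830730698675 0.04034568111487698 0.025565436036705576
0.54 0.17645654939608563 0.20466439345091958 0.04444317292398059 0.02525606894597453
0.56 0.17547400811838698 0.202136218199274 0.04053926410591671 0.025645438886572322
0.5800000000000001 0.1763762942019446 0.2030537012129013 0.04035617861193246 0.025262367984050214
0.6000000000000001 0.17470493858257297 0.20201840211272207 0.04102031192601971 0.02525197932450298
```

Emit:
move_arm:
  plan: "0.0335 -0.025 0 0 0 0 0.0854;0.0335 -0.025 0 0 0 0 0.0854;0.0335 -0.025 0 0 0 0 0.0854;0.0335 -0.025 0 0 0 0 0.0854;0.0335 -0.025 0 0 0 0 0.0854;0.0335 -0.025 0 0 0 0 0.0854;0.0335 -0.025 0 0 0 0 0.0854;0.0335 -0.025 0 0 0 0 0.0854;0.0335 -0.025 0 0 0 0 0.0854;0.0335 -0.025 0 0 0 0 0.0854;0.0335 -0.025 0 0 0 0 0.0854;0.0335 -0.025 0 0 0 0 0.0854"
  grip_force: 50

```text
time_s: 2.15
position: [0.4502, -0.1475, 0.2068]
tool_rot: [[0.972, 0.235, 0.0], [0.235, -0.972, -0.0], [0.0, 0.0, -1.0]]
ft_force: [-0.9, -1.2, -0.2]
grip_width: 0.0857
gripper_force: 0.0
```

Emit:
move_arm:
  plan: "0.0241 -0.03745 0.0109 0 0 0 0.0854;0.0241 -0.03745 0.0109 0 0 0 0.0854;0.0241 -0.03745 0.0109 0 0 0 0.0854;0.0241 -0.03745 0.0109 0 0 0 0.0854;0.0241 -0.03745 0.0109 0 0 0 0.0854;0.0241 -0.03745 0.0109 0 0 0 0.0854;0.0241 -0.03745 0.0109 0 0 0 0.0854;0.0241 -0.03745 0.0109 0 0 0 0.0854;0 0 0 0 0 0.1275 0.0854;0 0 0 0 0 0.1275 0.0854;0 0 0 0 0 0 0.0854"

```text
time_s: 3.52
position: [0.5666, 0.1878, 0.1194]
tool_rot: [[1.0, -0.017, -0.0], [-0.017, -1.0, -0.0], [-0.0, 0.0, -1.0]]
ft_force: [-0.4, 0.9, 0.1]
grip_width: 0.0853
gripper_force: 0.0
```

```bash
cat >> h.py <<'E'
def wat(u,v,z,k=None):
    k=k or viewer.calibration('wrist'); R=np.array(k['R']);t=np.array(k['t'])
    a,b=(u-k['cx'])/k['fx'],(v-k['cy'])/k['fy']; r=np.hypot(a,b)
    d=np.array([a/r*np.sin(r),b/r*np.sin(r),np.cos(r)]); o=-R.T@t; d=R.T@d
    return o+d*(z-o[2])/d[2]
E
python3 - <<'E'
from h import *
np.set_printoptions(precision=4,suppress=True)
save('wrist','w1')
for n in ('tube_mid','boss_end','jaw_end'):
    for r in pinpoint('wrist',n)[:1]: print(n,r['conf'],r['pixel'],wat(*r['pixel'],.022))
s=env.observe();print(s['position'],s['wrist_torque'],s['ft_force'])
E
```

```text
tube_mid 0.76 [275.2, 201.7] [0.5712 0.1908 0.022 ]
boss_end 0.57 [275.9, 298.1] [0.4787 0.192  0.022 ]
jaw_end 0.73 [272.0, 98.7] [0.6564 0.1918 0.022 ]
[0.5666 0.1876 0.1195] [-0.0353  0.0147 -0.0269] [ 0.1063 -0.3995 -0.629 ]
```

View pics/w1.png

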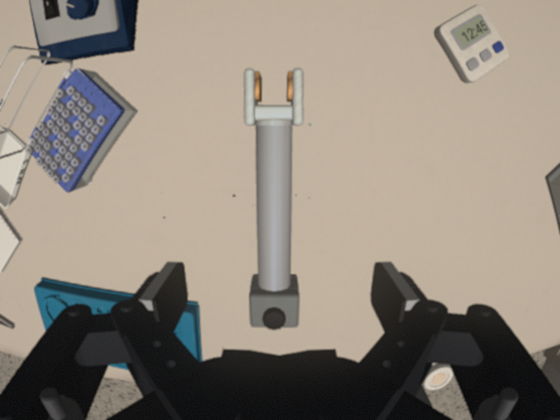

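The wrist view shows the clamp centred between the fingers, with jaw at (272,98) and boss at (275,298). That puts the middle near (0.569, 0.1905). I go down, grip at the middle and lift slightly.

Emit:
move_arm:
  plan: "0.0025 -0.0028 0.03 0 0 0 0.0854;0 0 0.03 0 0 0 0.0854;0 0 0.03 0 0 0 0.0854;0 0 0.0255 0 0 0 0.0854;0 0 0 0 0 0 0.06;0 0 0 0 0 0 0.02;0 0 0 0 0 0 0.02;0 0 0 0 0 0 0.02;0 0 0 0 0 0 0.02;0 0 0 0 0 0 0.02"
  grip_force: 50

```text
time_s: 4.97
position: [0.571, 0.1909, 0.007]
tool_rot: [[1.0, -0.018, 0.006], [-0.018, -1.0, 0.001], [0.006, -0.001, -1.0]]
ft_force: [-1.4, 0.5, 15.7]
grip_width: 0.0201
gripper_force: 15.1
```

Emit:
move_arm:
  plan: "0 0 -0.005 0 0 0 0.02;0 0 -0.005 0 0 0 0.02;0 0 -0.005 0 0 0 0.02;0 0 0 0 0 0 0.02;0 0 0 0 0 0 0.02"

```text
time_s: 5.6
position: [0.569, 0.1905, 0.0187]
tool_rot: [[1.0, -0.018, -0.0], [-0.018, -1.0, -0.0], [-0.0, 0.0, -1.0]]
ft_force: [-0.0, -0.1, -0.1]
grip_width: 0.02
gripper_force: 0.0
```

```bash
cat >> h.py <<'E'
def rep(name=None):
    np.set_printoptions(precision=4,suppress=True)
    for i in range(3):
        im,dp=save('wrist',name or 'tmp'); s=env.observe()
        print(s['time_s'],s['position'],s['ft_force'],s['wrist_torque'],s['grip_width'],s['gripper_force'])
    p0=np.array(s['position']);
    for n in ('tube_mid','boss_end','jaw_end'):
        for r in pinpoint('wrist',n)[:1]: print(n,round(r['conf'],2),r['pixel'],wat(*r['pixel'],.022+p0[2]-.004))
E
python3 -c "
from h import *
rep('w2')"
```

```text
5.65 [0.569  0.1905 0.0187] [-1.2139  0.9287  0.4737] [-0.0424 -0.0171 -0.0242] 0.02022871566749479 0.0
5.7 [0.569  0.1905 0.0187] [-0.2679  0.0968  0.2242] [ 0.0448 -0.0019 -0.0156] 0.020256934292727735 0.0
5.75 [0.569  0.1905 0.0187] [-0.2506 -0.2908 -0.4037] [ 0.0187 -0.0341  0.0309] 0.02032709367054257 0.0
tube_mid 0.77 [278.0, 254.8] [0.5748 0.191  0.0367]
boss_end 0.36 [539.3, 25.4] [0.7074 0.0357 0.0367]
jaw_end 0.87 [278.0, 86.5] [0.6555 0.1895 0.0367]
```

View pics/w2.png

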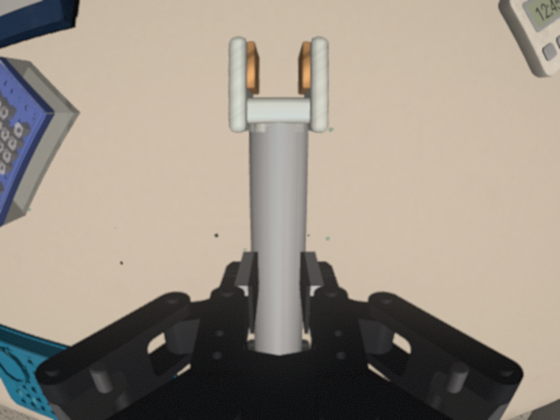

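The pads pinched too high and slid up off the tube. In the picture the tube still lies on the bench beneath the fingers, around (278,300). I reopen and grip lower.

Emit:
move_arm:
  plan: "0 0 0 0 0 0 0.07;0 0 0 0 0 0 0.07;0 0 0 0 0 0 0.07;0 0 0.0095 0 0 0 0.07;0 0 0.0092 0 0 0 0.07;0 0 0 0 0 0 0.036;0 0 0 0 0 0 0.036;0 0 0 0 0 0 0.036;0 0 0 0 0 0 0.036;0 0 0 0 0 0 0.036"

```text
time_s: 7.15
position: [0.5691, 0.1905, 0.0004]
tool_rot: [[1.0, -0.018, 0.0], [-0.018, -1.0, 0.0], [0.0, -0.0, -1.0]]
ft_force: [1.2, -0.3, 0.1]
grip_width: 0.0363
gripper_force: 0.0
```

Emit:
move_arm:
  plan: "0 0 0 0 0 0 0.02;0 0 0 0 0 0 0.02;0 0 0 0 0 0 0.02;0 0 0 0 0 0 0.02"

```text
time_s: 7.65
position: [0.5692, 0.1908, 0.0007]
tool_rot: [[1.0, -0.018, 0.001], [-0.018, -1.0, 0.0], [0.001, -0.0, -1.0]]
ft_force: [-1.7, 1.6, 5.4]
grip_width: 0.0258
gripper_force: 48.2
```

Emit:
move_arm:
  plan: "0 0 0 0 0 0 0.04;0 0 0 0 0 0 0.04;0 0 0 0 0 0 0.04;0 0 0.0035 0 0 0 0.04;0 0 0 0 0 0 0.034;0 0 0 0 0 0 0.034"

```text
time_s: 8.4
position: [0.5691, 0.1905, -0.0034]
tool_rot: [[1.0, -0.018, -0.0], [-0.018, -1.0, -0.0], [-0.0, 0.0, -1.0]]
ft_force: [-0.2, -1.1, -0.2]
grip_width: 0.0338
gripper_force: 0.0
```

Emit:
move_arm:
  plan: "0 0 0 0 0 0 0.024;0 0 0 0 0 0 0.024;0 0 0 0 0 0 0.024;0 0 0 0 0 0 0.024"

```text
time_s: 8.9
position: [0.5692, 0.1907, -0.003]
tool_rot: [[1.0, -0.018, 0.0], [-0.018, -1.0, 0.0], [0.0, -0.0, -1.0]]
ft_force: [-1.7, 1.5, 5.5]
grip_width: 0.0269
gripper_force: 49.5
```

Emit:
move_arm:
  plan: "0 0 -0.004 0 0 0 0.02;0 0 -0.004 0 0 0 0.02;0 0 -0.004 0 0 0 0.02;0 0 -0.003 0 0 0 0.02;0 0 0 0 0 0 0.02;0 0 0 0 0 0 0.02"

```text
time_s: 9.65
position: [0.569, 0.1905, 0.0116]
tool_rot: [[1.0, -0.018, -0.0], [-0.018, -1.0, -0.0], [-0.0, 0.0, -1.0]]
ft_force: [-0.1, 0.8, -8.7]
grip_width: 0.0274
gripper_force: 50.2
```

```bash
python3 -c "
from h import *
rep('w3'); save('scene','s3')"
```

```text
9.7 [0.569  0.1905 0.0116] [-0.1715  0.546  -8.2614] [-0.0075  0.0566  0.0035] 0.027398417350348085 50.24723947048187
9.75 [0.569  0.1905 0.0116] [-0.1881 -0.1991 -8.1837] [-0.0109 -0.0053  0.0255] 0.027407992239659024 50.24744510650635
9.8 [0.569  0.1905 0.0116] [ 1.0245 -0.4786 -7.478 ] [0.0142 0.035  0.0067] 0.027139346074902187 50.246588587760925
tube_mid 0.75 [278.1, 272.8] [0.5648 0.1912 0.0296]
jaw_end 0.81 [278.3, 83.7] [0.6568 0.1894 0.0296]
```

View pics/w3.png

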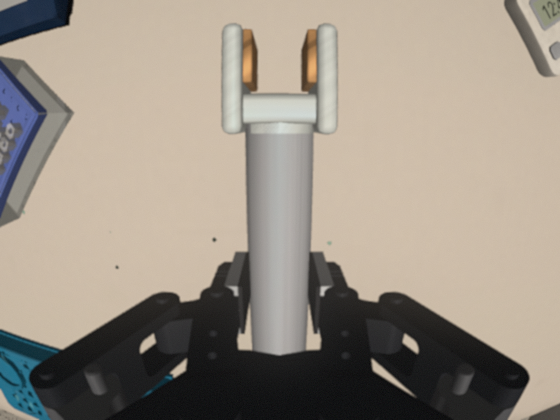

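```bash
cat >> h.py <<'E'
def wcloud():
    k=viewer.calibration('wrist'); im,dp=viewer.get_image('wrist'); R=np.array(k['R']);t=np.array(k['t'])
    v,u=np.mgrid[0:420,0:560]; a,b=(u-k['cx'])/k['fx'],(v-k['cy'])/k['fy']; r=np.hypot(a,b)+1e-9
    s=np.tan(r)/r*dp; P=np.stack([a*s,b*s,dp],-1); return im,(P-t)@R,dp
def slope():
    im,W,dp=wcloud(); s=env.observe(); p=np.array(s['position']); T=np.array(s['tool_rot'])
    Q=(W-p)@T; m=(dp>0)&(abs(Q[...,1])<.004)&(Q[...,2]<-.005+p[2]-.0)&(Q[...,2]>-.06)&(Q[...,0]>.015)&(Q[...,0]<.12)
    q=Q[m]; z=p[2]-q[:,2]
    for x in np.arange(.02,.12,.01):
        i=abs(q[:,0]-x)<.005
        if i.sum()>3: print(round(x,3),i.sum(),round(float(np.median(z[i])),4))
    m=(dp>0)&(abs(Q[...,1])>.017)&(abs(Q[...,1])<.023)&(Q[...,0]>.03)&(Q[...,0]<.16)&(p[2]-Q[...,2]>.02)
    q=Q[m]; z=p[2]-q[:,2]; print('jaw plates')
    for x in np.arange(.03,.15,.01):
        i=abs(q[:,0]-x)<.005
        if i.sum()>3: print(round(x,3),i.sum(),round(float(np.median(z[i])),4),round(float(z[i].max()),4))
E
python3 -c "
from h import *
print(viewer.calibration('wrist')['fx'])
slope()"
```

```text
325.19226210127806
0.02 412 0.0506
0.03 455 0.0505
0.04 480 0.0504
0.05 493 0.0504
0.06 500 0.0503
0.07 511 0.0512
0.08 351 0.0523
jaw plates
0.07 551 0.0572 0.0595
0.08 623 0.0573 0.0595
0.09 619 0.0572 0.0594
0.1 576 0.0571 0.0596
0.11 191 0.0567 0.0586
```

View pics/s3.png

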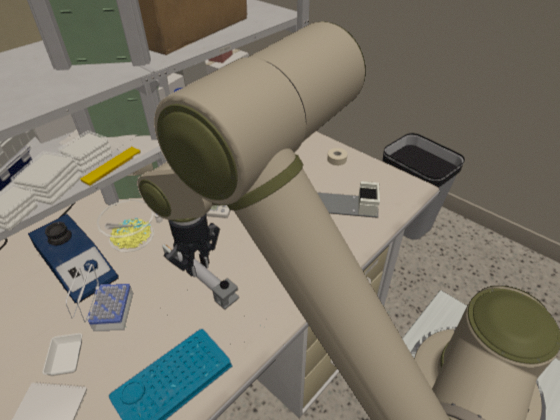

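```bash
python3 -c "
from h import *
np.set_printoptions(precision=4,suppress=True)
A=[]
for i in range(14):
    viewer.get_image('wrist'); s=env.observe(); A.append(np.r_[s['ft_force'],s['wrist_torque']])
A=np.array(A); print(A.mean(0),A.std(0)/14**.5, s['position'])
slope()"
```

```text
[ 0.1898 -0.1516 -7.938  -0.0019  0.0452 -0.005 ] [0.1223 0.0989 0.1885 0.0085 0.0099 0.0086] [0.5691 0.1905 0.0117]
0.02 415 0.0507
0.03 453 0.0506
0.04 487 0.0505
0.05 495 0.0504
0.06 501 0.0504
0.07 511 0.0514
0.08 345 0.0524
jaw plates
0.07 551 0.0572 0.0603
0.08 621 0.0573 0.06
0.09 624 0.0573 0.0598
0.1 585 0.0572 0.0598
0.11 193 0.0569 0.0589
```

It hangs level, with a balance offset of about 5–6 mm towards the jaw. I lower it, shift the grip 6 mm and lift again.

Emit:
move_arm:
  plan: "0 0 0.004 0 0 0 0.02;0 0 0.004 0 0 0 0.02;0 0 0.004 0 0 0 0.02;0 0 0.0025 0 0 0 0.02;0 0 0 0 0 0 0.02;0 0 0 0 0 0 0.042;0 0 0 0 0 0 0.042;0 0 0 0 0 0 0.042;0.006 0 0 0 0 0 0.042;0 0 0.0005 0 0 0 0.036;0 0 0 0 0 0 0.034"

```text
time_s: 12.18
position: [0.5751, 0.1904, -0.0034]
tool_rot: [[1.0, -0.018, -0.0], [-0.018, -1.0, -0.0], [-0.0, 0.0, -1.0]]
ft_force: [0.9, -0.0, 1.4]
grip_width: 0.0338
gripper_force: 0.0
```

Emit:
move_arm:
  plan: "0 0 0 0 0 0 0.02;0 0 0 0 0 0 0.02;0 0 0 0 0 0 0.02;0 0 0 0 0 0 0.02;0 0 0 0 0 0 0.02;0 0 -0.004 0 0 0 0.02;0 0 -0.004 0 0 0 0.02;0 0 -0.004 0 0 0 0.02;0 0 -0.004 0 0 0 0.02;0 0 0 0 0 0 0.02;0 0 0 0 0 0 0.02"
  grip_force: 58

```text
time_s: 13.55
position: [0.575, 0.1904, 0.0126]
tool_rot: [[1.0, -0.018, -0.0], [-0.018, -1.0, -0.0], [-0.0, 0.0, -1.0]]
ft_force: [0.7, -0.0, -7.4]
grip_width: 0.0273
gripper_force: 57.9
```

```bash
python3 -c "
from h import *
np.set_printoptions(precision=4,suppress=True)
A=[]
for i in range(14):
    viewer.get_image('wrist'); s=env.observe(); A.append(np.r_[s['ft_force'],s['wrist_torque']])
A=np.array(A); print(A.mean(0),A.std(0)/14**.5, s['position'],s['grip_width'],s['gripper_force'],s['time_s'])
slope()
print(delta([.51,-.223,.2],34.4), s['q'])"
```

```text
[-0.1685  0.0655 -7.9154 -0.0006  0.0105  0.0029] [0.1246 0.0969 0.1044 0.006  0.0092 0.0074] [0.5751 0.1904 0.0127] 0.026845269427476837 57.932894825935364 14.25
0.02 416 0.0519
0.03 461 0.0519
0.04 480 0.0519
0.05 493 0.0518
0.06 509 0.052
0.07 525 0.0542
0.08 40 0.0524
jaw plates
0.06 284 0.0587 0.0608
0.07 638 0.0591 0.0611
0.08 627 0.059 0.061
0.09 631 0.0591 0.0613
0.1 442 0.059 0.0613
(array([-0.0576,  0.4145, -0.1873]), array([-0.    ,  0.    , -0.6186])) [ 7.1375 38.3816 79.7433 -0.0006 61.8763 98.1779]
```

Emit:
move_arm:
  plan: "0 0 -0.004 0 0 0 0.02;0 0 -0.008 0 0 0 0.02;0 0 -0.0115 0 0 0 0.02;0 0 -0.0115 0 0 0 0.02;0 0 -0.0115 0 0 0 0.02;0 0 -0.0115 0 0 0 0.02;0 0 -0.0115 0 0 0 0.02;0 0 -0.0115 0 0 0 0.02;0 0 -0.0115 0 0 0 0.02;0 0 -0.0115 0 0 0 0.02;0 0 -0.008 0 0 0 0.02;0 0 -0.0055 0 0 0 0.02"

```text
time_s: 15.8
position: [0.5751, 0.1904, 0.1307]
tool_rot: [[1.0, -0.018, 0.0], [-0.018, -1.0, 0.0], [0.0, -0.0, -1.0]]
ft_force: [0.7, 0.2, -8.1]
grip_width: 0.0272
gripper_force: 57.9
```

```bash
python3 -c "
from h import *
slope()"
```

```text
0.02 413 0.1698
0.03 444 0.1698
0.04 479 0.1698
0.05 496 0.1698
0.06 503 0.1699
0.07 543 0.1722
0.08 19 0.1699
jaw plates
0.06 302 0.1767 0.1788
0.07 639 0.1768 0.179
0.08 623 0.1769 0.1795
0.09 628 0.1768 0.1793
0.1 432 0.1769 0.1789
```

Level at height. Now the carry and the turn.

Emit:
move_arm:
  plan: "-0.00275 0.008 0 0 0 0 0.02;-0.00275 0.016 0 0 0 0 0.02;-0.00275 0.024 0 0 0 0 0.02;-0.00275 0.024 0 0 0 0 0.02;-0.00275 0.024 0 0 0 0 0.02;-0.00275 0.024 0 0 0 0 0.02;-0.00275 0.024 0 0 0 0 0.02;-0.00275 0.024 0 0 0 0 0.02;-0.00275 0.024 0 0 0 0 0.02;-0.00275 0.024 0 0 0 0 0.02;-0.00275 0.024 0 0 0 0 0.02;-0.00275 0.024 0 0 0 0 0.02"

```text
time_s: 17.35
position: [0.5364, -0.0746, 0.1301]
tool_rot: [[1.0, -0.019, -0.0], [-0.019, -1.0, -0.0], [-0.0, 0.0, -1.0]]
ft_force: [0.2, 0.2, -8.2]
grip_width: 0.0274
gripper_force: 58.0
```

Emit:
move_arm:
  plan: "-0.00275 0.024 0 0 0 0 0.02;-0.00275 0.024 0 0 0 0 0.02;-0.00275 0.024 0 0 0 0 0.02;-0.00275 0.024 0 0 0 0 0.02;-0.00275 0.024 0 0 0 0 0.02;-0.00275 0.016 0 0 0 0 0.02;-0.00275 0.0108 0 0 0 0 0.02;0 0 0 0 0 0 0.02"

```text
time_s: 18.35
position: [0.515, -0.2197, 0.1301]
tool_rot: [[1.0, -0.019, -0.0], [-0.019, -1.0, 0.0], [-0.0, -0.0, -1.0]]
ft_force: [-0.5, -0.1, -8.3]
grip_width: 0.0271
gripper_force: 58.1
```

Emit:
move_arm:
  plan: "0 0 0 0 0 -0.03 0.02;0 0 0 0 0 -0.062 0.02;0 0 0 0 0 -0.062 0.02;0 0 0 0 0 -0.062 0.02;0 0 0 0 0 -0.062 0.02;0 0 0 0 0 -0.062 0.02;0 0 0 0 0 -0.062 0.02;0 0 0 0 0 -0.062 0.02;0 0 0 0 0 -0.062 0.02;0 0 0 0 0 -0.062 0.02;0 0 0 0 0 -0.03 0.02;0 0 0 0 0 0 0.02"

```text
time_s: 19.85
position: [0.5155, -0.219, 0.1302]
tool_rot: [[0.825, 0.565, -0.0], [0.565, -0.825, 0.0], [0.0, -0.0, -1.0]]
ft_force: [0.6, 0.0, -7.7]
grip_width: 0.0273
gripper_force: 58.1
```

```bash
python3 -c "
from h import *
np.set_printoptions(precision=4,suppress=True)
slope(); im,W=cloud(); save('wrist','w4')
for n in ['rest','seat']: print(n,[(r['conf'],wat(*r['pixel'],0 if n=='rest' else .045)) for r in pinpoint('wrist',n)[:2]])
print(delta([.5154,-.2193,.13],34.4))"
```

```text
0.02 416 0.1695
0.03 443 0.1694
0.04 463 0.1695
0.05 503 0.1694
0.06 526 0.1695
0.07 531 0.1718
0.08 81 0.0466
0.09 132 0.0453
0.1 136 0.0455
0.11 164 0.0461
jaw plates
0.06 283 0.1764 0.1785
0.07 640 0.1765 0.1787
0.08 692 0.1764 0.1787
0.09 638 0.1766 0.179
0.1 446 0.1764 0.1791
rest []
seat []
(array([ 0.    , -0.    ,  0.0002]), array([-0.    , -0.    , -0.0008]))
```

View pics/w4.png

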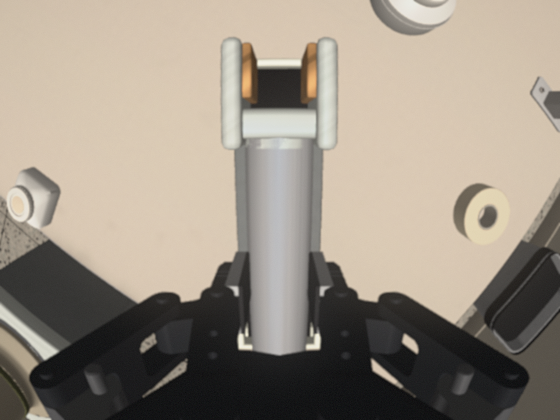

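The wrist view shows the base plate edges (cols 237 and 322) symmetric about the tube (col 279), and the far end lip at row ~63. I check that lip lengthwise, then lower.

```bash
python3 -c "
from h import *
np.set_printoptions(precision=4,suppress=True)
s=env.observe();p=np.array(s['position']);T=np.array(s['tool_rot'])
im,W,dp=wcloud(); print(im[52:76:2,280].mean(-1))
for v in range(54,74,2): print(v,(W[v,280]-p)@T,W[v,280,2])
Q=(W-p)@T; z=W[...,2]; m=(dp>0)&(z>.003)&(z<.012)&(Q[...,0]>.03)&(Q[...,0]<.07)&(abs(Q[...,1])<.06)
print('base y',Q[m][:,1].min(),Q[m][:,1].max())"
```

```text
[198.6667 198.     198.3333 194.3333 226.3333 237.3333 224.3333 155.3333
  90.      38.      41.      38.    ]
54 [0.1339 0.0017 0.13  ] 0.00022171978095398328
56 [0.1318 0.0017 0.1294] 0.0008392024032915669
58 [0.1182 0.0014 0.0722] 0.05805870724127403
60 [0.1165 0.0014 0.0711] 0.05915329846741615
62 [0.1153 0.0014 0.0727] 0.05751320517216998
64 [0.1138 0.0014 0.0728] 0.057452709706813224
66 [0.1129 0.0014 0.0764] 0.05378030935483431
68 [0.1128 0.0014 0.0848] 0.0454292150077194
70 [0.1113 0.0014 0.0855] 0.044731958547334985
72 [0.1097 0.0014 0.0851] 0.045106147773625364
base y -0.039990914884300455 0.05195622677462802
```

Emit:
move_arm:
  plan: "0.001 0 0.004 0 0 0 0.02;0 0 0.008 0 0 0 0.02;0 0 0.01 0 0 0 0.02;0 0 0.01 0 0 0 0.02;0 0 0.01 0 0 0 0.02;0 0 0.01 0 0 0 0.02;0 0 0.01 0 0 0 0.02;0 0 0.008 0 0 0 0.02;0 0 0.006 0 0 0 0.02;0 0 0.004 0 0 0 0.02;0 0 0 0 0 0 0.02"

```text
time_s: 21.52
position: [0.5162, -0.2188, 0.0501]
tool_rot: [[0.825, 0.564, -0.0], [0.564, -0.825, 0.0], [-0.0, -0.0, -1.0]]
ft_force: [1.2, -0.1, -7.5]
grip_width: 0.0272
gripper_force: 58.1
```

Emit:
move_arm:
  plan: "0 0 0.0015 0 0 0 0.02;0 0 0.0015 0 0 0 0.02;0 0 0.0015 0 0 0 0.02;0 0 0.001 0 0 0 0.02;0 0 0 0 0 0 0.02"

```text
time_s: 22.15
position: [0.5162, -0.2188, 0.0447]
tool_rot: [[0.825, 0.565, -0.0], [0.565, -0.825, 0.0], [-0.0, -0.0, -1.0]]
ft_force: [-0.5, 0.5, -8.4]
grip_width: 0.0267
gripper_force: 58.1
```

Emit:
move_arm:
  plan: "0 0 0.001 0 0 0 0.02;0 0 0.001 0 0 0 0.02;0 0 0 0 0 0 0.02"

```text
time_s: 22.52
position: [0.5162, -0.2188, 0.0426]
tool_rot: [[0.825, 0.564, -0.0], [0.564, -0.825, 0.0], [-0.0, -0.0, -1.0]]
ft_force: [-0.3, -0.0, -8.0]
grip_width: 0.0272
gripper_force: 58.1
```

Emit:
move_arm:
  plan: "0 0 0.001 0 0 0 0.02;0 0 0 0 0 0 0.02;0 0 0 0 0 0 0.02"

```text
time_s: 22.9
position: [0.5163, -0.2189, 0.0421]
tool_rot: [[0.825, 0.564, 0.0], [0.564, -0.825, -0.0], [0.0, 0.0, -1.0]]
ft_force: [-1.8, 1.2, -2.3]
grip_width: 0.0272
gripper_force: 58.6
```

Emit:
move_arm:
  plan: "0 0 0.0004 0 0 0 0.02;0 0 0 0 0 0 0.026;0 0 0 0 0 0 0.034;0 0 0 0 0 0 0.045;0 0 0 0 0 0 0.065;0 0 0 0 0 0 0.065;0 0 -0.005 0 0 0 0.065;0 0 -0.015 0 0 0 0.065;0 0 -0.025 0 0 0 0.065;0 0 -0.035 0 0 0 0.065;0 0 -0.04 0 0 0 0.065;0 0 -0.03 0 0 0 0.065"
  grip_force: 40

```text
time_s: 24.4
position: [0.5164, -0.2189, 0.1943]
tool_rot: [[0.825, 0.565, 0.002], [0.565, -0.825, -0.002], [0.001, 0.003, -1.0]]
ft_force: [0.0, -0.2, 0.1]
grip_width: 0.0649
gripper_force: 0.0
```

```bash
python3 -c "
from h import *
np.set_printoptions(precision=4,suppress=True)
save('wrist','w5'); s=env.observe();p=np.array(s['position']);T=np.array(s['tool_rot'])
print(p,s['ft_force'])
for n in ('tube_mid','boss_end','jaw_end'):
    for r in pinpoint('wrist',n)[:1]: print(n,round(r['conf'],2),wat(*r['pixel'],.067))
im,W,dp=wcloud(); Q=(W-p)@T
m=(abs(Q[...,1])>.016)&(abs(Q[...,1])<.023)&(Q[...,0]>.03)&(Q[...,0]<.14)&(W[...,2]>.08)&(W[...,2]<.1)
print('jaw',np.percentile(Q[m],[1,50,99],axis=0), np.percentile(W[m][:,2],[1,50,99]))"
```

```text
[ 0.5175 -0.2196  0.198 ] [ 0.7472 -0.8089  3.2623]
tube_mid 0.78 [ 0.5166 -0.2218  0.067 ]
jaw_end 0.85 [ 0.5833 -0.171   0.067 ]
jaw [[ 0.0597 -0.0229  0.108 ]
 [ 0.0814 -0.0173  0.1099]
 [ 0.1018  0.0199  0.1124]] [0.0859 0.0883 0.0902]
```

View pics/w5.png

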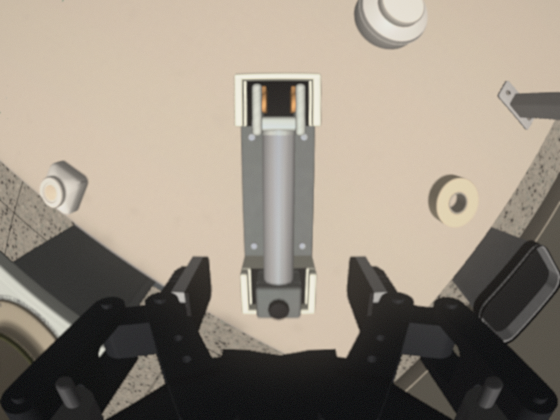

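The picture shows the clamp lying centred between the lips: jaw in the far saddle at (278,100), boss in the near one at (279,295). The gripper is clear of it.

```bash
python3 -c "
from h import *
print(env.close_job())"
```

```text
the job is handed in; nothing more can be done
None
```

The clamp lies level on the rest with the jaw in the far saddle and the boss head in the near one, by my estimate about 2 mm off centre lengthwise; nothing else on the bench was touched as far as I saw, and the job was handed in about 24.5 s in.

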